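# Press a board connector home with the ratchet press

### The job

Slide the board carrier fully home under the ratchet press, then pump the lever up and down to bring the ram down and press the connector fully home on its board, working it only with the lever and stopping as soon as you feel it bottom, so that the board is not crushed. Leave the lever swung back up at its rest, with the carrier still home, and do not disturb the other things on the bench.

Things in the scene. Friction and masses are not known exactly. Their poses are not given: they have to be found in the camera images.
- press: Cast bench press with a ratchet lever, fixed to the bench. Origin on the bench under the ram's axis, z up. Its column stands on its +y side, the throat opens towards its -y side, the ratchet wheel and lever are on its +x side. Base 160 (x) x 290 (y) x 25 mm, y from -160 to +130. Head over the throat: x +-35, y -45 to +125, z 145 to 255 mm.
- shaft (a point): Point on the lever's pivot axis, which is parallel to the press's x axis; this point lies in the plane in which the middle of the lever's handle swings, at press (125, 24, 200) mm.
- lever_handle (a point): Middle of the lever's black revolving handle, a cylinder 24 mm across and 70 mm long that turns freely on its pin and lies along the press's x axis (press x 90 to 160 mm) at the end of the lever, 170 mm from the pivot axis (point shaft). The lever's bar, 11 mm thick, joins it at its inner end, x 85 mm. It can be gripped from above by closing along the press's y axis.
- lever (a joint): Swing of the lever, rad: 0 = up against its rest stop, handle 50 degrees above level (press y -85, z 330 mm); grows as the handle swings towards -y and down; 1.3 = lower stop, 24 degrees below level. It stays where it is left. At the handle: 2 to 4 N to swing it free, 6 to 8 N while the pins slide in, then 2 to 3 N more for each further mm once the connector has bottomed.
- wheel: Ratchet wheel, 76 mm across, 24 saw teeth, on the lever's axis. The down stroke drives it through a sprung pawl, after up to one notch of lost motion, and the ram with it: 12 mm per rad, 3.1 mm a notch. On the up stroke the pawl clicks back and a second pawl holds the wheel; the ram may rise to the last tooth passed, under one notch. About three strokes are needed.
- ram: Steel ram, 24 mm square, with a pressing bar 60 (x) x 16 (y) x 18 mm at its foot. Origin at the centre of the bar's underside, at press (0, 0, 90) mm when up, as at the start; it moves straight down, up to 38 mm. It is moved with the lever only, not by hand. Over 260 N between ram and connector (over about 20 N at the lever's handle) crushes the board.
- carrier_grip (a point): Centre of the upper half of the upright grip plate at the front of the aluminium board carrier: the plate is 32 (x) x 12 (y) mm, from 37 to 95 mm above the bench, and this point is 75 mm above the bench. The carrier's deck beside it is 40 mm above the bench. The grip is at press x -35 and, with the carrier home, y -134 mm.
- carrier (a joint): Travel of the board carrier along the press's +y axis, m: 0 = drawn out, 0.080 = home against its back stop, with the connector under the ram. It slides on rails with about 3 N of friction and stays where it is left.
- board_top (a point): Centre of the circuit board's upper face (90 x 80 mm board in the carrier), 51.6 mm above the bench, under the connector.
- connector: Black board connector, 56 (x) x 11 (y) x 12 mm high, its pins started in the board by hand. Origin at the centre of its underside, which stands 3.5 to 6.5 mm above the board at the start and touches the board (0) when it is fully home. It moves straight up and down and rides on the carrier.
- screwdriver: Not part of the job: screwdriver with a black handle, 190 mm long, lying on the bench. Origin at the centre of its underside.
- solder_spool: Not part of the job: spool of solder standing on its flange, 57 mm across, 45 mm high. Origin at the centre of its underside.
- cleaner_bottle: Not part of the job: small white bottle, 48 mm across, 110 mm high. Origin at the centre of its underside.
- parts_tray: Not part of the job: low black tray with three compartments, 100 x 140 x 28 mm. Origin at the centre of its underside.
- side_cutters: Not part of the job: pair of side cutters lying flat, about 120 mm long. Origin at the centre of its underside.
- multimeter: Not part of the job: grey multimeter lying flat, 150 x 75 x 42 mm. Origin at the centre of its underside.

How it is judged:
On the way, in this order (a step that is already met when the one before it is completed fails the run):
1. the carrier is pushed home against its back stop (within 1.5 mm) (value of joint carrier above 0.0785 m), for 0.2 s.
2. the connector is pressed fully home on the board (within 0.4 mm), the carrier still home (z of connector in the frame of board_top below 0.0004 m and value of joint carrier above 0.0785 m), for 0.1 s.
At the end, for the whole second after the job is handed in: The connector's underside is within 0.4 mm of the board, the carrier within 1.5 mm of its back stop, and the lever at rest within 0.2 rad of its upper stop (all of step 2 and value of joint lever below 0.2 rad and velocity of joint lever below 0.05 rad/s); the robot touches nothing.
It fails at once if the board is crushed: more than 260 N between the ram and what it presses on (contact force between ram and anything else above 260 N).
It fails at once if the ram or the connector is pushed by hand (more than 8 N) instead of with the lever (contact force between any of ram, connector and the fingers above 8 N or contact force between any of ram, connector and the arm above 8 N).
It fails at once if another thing on the bench is disturbed (moved more than 30 mm) (distance of any of screwdriver, solder_spool, cleaner_bottle, parts_tray, side_cutters, multimeter from where it was at the start of the episode above 0.03 m).
It also fails if it takes over 72 s, if anything falls off the work surface, if the arm or the gripper's body presses on something with over 40 N, if the wrist force passes 120 N, or if a joint passes its speed limit or range.

### The arm

A 6-joint arm with a two-finger parallel gripper is mounted at the origin on the work surface. World frame = base frame: x ahead of the robot, y to its left, z up, the work surface at z = 0. Lengths are in m, angles in rad, forces in N, time in s.
With the tool pointing down it reaches from about 0.3 to 0.75 m from the base axis. Payload 8.5 kg.
Tool frame: the origin (TCP) lies on the centre line of the jaws, within the pads' length; the fingertips stand 8 mm ahead of it and the grasp point (between the pads) lies 11 mm behind it (manip.nose_length is the distance from the TCP to the fingertips, in m); x points along the fingers, y is the direction in which the jaws open and shut, and the axes are right-handed (so a half turn about x gives the same grasp; the last joint's range is limited). The gripper opens to 85 mm and grips with 20 to 120 N. Pads are 22 mm wide; open, the fingers measure 114 mm over their backs; the gripper's body (76 mm by 85 mm) begins 54 mm behind the grasp point. The pads swing forward as they close: fully open they stand 13 mm farther back than shut.
Start: joints at [-1.537, 0.381, 1.297, -0, 1.464, -0.215], TCP at [0.135, -0.533, 0.239] pointing down, gripper open.
Joint ranges: [-3.11, 3.11], [-0.89, 2.33], [0.22, 2.48], [-1.42, 4.56], [0.17, 2.85], [-2.88, 2.88]. Speed limits (rad/s): [2.39, 2.39, 3.14, 3.14, 3.14, 3.14].

### API

Orientations are given as [roll, pitch, yaw] about the fixed x, y, z axes, in that order (R = Rz(yaw) Ry(pitch) Rx(roll)).
In Python, from rig import manip gives the robot as it stands.
- The arm moves only by the tool send_rows, never from a script. Its argument "deltas" is a list of rows, each a list of 6 numbers: the shift along the tool's x, y, z in m, then the turn, a rotation vector about the tool's x, y, z in rad. A call has 1 to 5 rows; each row shifts and turns the commanded pose from where the row before left it, along the tool's axes as they then stand; what a row does not reach is not made up. A row lasts 1/10 s, in which the tool goes at most 50 mm and 8.59 degrees, less where a joint would pass 70% of its speed; a pose out of reach is approached as far as the arm can. A call with a gripper value outside its range is refused whole. "claw" is the finger opening in m, from 0 to 0.0854, set as the call begins (left out, the last holds). The fingers move at their own pace and stop on an object; "squeeze" is the grip in N (left out, the last holds). Time passes only in rows, so rows that do not move let the fingers close. It gives the time, the measured TCP pose, the force and the opening at its end, in the units of the state.
- manip.read_state(): the state, without advancing time (a new reading comes with each control period).
- manip.get_image(name): name is "scene" or "top" or "wrist"; returns the picture (384x512x3 uint8, blue, green, red); there is no depth.
- manip.camera_params(name): a dict with "K" (3x3 intrinsics, pixels), "eye" and "orientation" of the camera in the world; the wrist camera has in their place "T_tool_cam" (4x4, takes a point from camera to tool coordinates, whose origin is the TCP and whose axes are the tool frame's). Camera axes: x right, y down, z forward; pixel columns grow to the right and rows downward; lengths in m; the calibration is good to about 2 mm. A picture is of the moment at which its call begins: read the wrist's pose just before it. camera_params takes no time and is no camera call.
- manip.sign_off(): hands the job in, once; it reports no verdict.
The state is a dict: "time": time; "q": joint angles; "qd": joint speeds; "tau": joint torques, N m; "tool_pos": TCP position; "orientation": TCP orientation; "contact_force": force on the tool from outside, world axes, zero at the start; "torque": the same for the moment, N m; "finger_gap": finger opening in m.
Only numpy, scipy, OpenCV 4.12 (cv2) and the standard library are available. Lean on these libraries where they do the work, as an engineer would, in place of code of your own. Each camera call takes 0.05 s, during which the arm holds its last target. There are 200 camera calls.

## Working session

There is one attempt and no reset: what is moved stays moved. The work goes in short steps, Python scripts to look and compute and a tool call to move; the robot and the scene stay as the last step left them, time stands still between calls to the robot, and variables do not carry over. Pictures are saved under pics/ and viewed, about 8 in all and at most 12, crops included, and the job is handed in when it is done.

Besides the shell and the picture viewer there is one more tool, called after "Call:" in YAML: its name, and indented under it one key for each argument. send_rows: Moves the arm, as the interface text tells. Its arguments: {"type":"object","properties":{"deltas":{"type":"array","items":{"type":"array","items":{"type":"number"}}},"claw":{"type":"number"},"squeeze":{"type":"number"}},"required":["deltas"]}

```bash
ls; mkdir -p pics
python3 - <<'E'
from rig import manip
import cv2,numpy as np
for n in("scene","top"):
    cv2.imwrite(f"pics/{n}0.png",manip.get_image(n)); print(n,manip.camera_params(n))
print(manip.camera_params("wrist"));print(manip.read_state(),manip.nose_length)
E
```

```text
pics
scene {'K': array([[487.1178514 ,   0.        , 257.29656142],
       [  0.        , 487.1178514 , 191.46835192],
       [  0.        ,   0.        ,   1.        ]]), 'eye': array([1.40743889, 0.60519914, 0.92872182]), 'orientation': array([-2.19340468, -0.0136366 ,  2.16737505])}
top {'K': array([[377.21490792,   0.        , 249.66631278],
       [  0.        , 377.21490792, 192.8685779 ],
       [  0.        ,   0.        ,   1.        ]]), 'eye': array([0.43481827, 0.05747471, 1.15080503]), 'orientation': array([-2.97383153, -0.03345197, -1.5636712 ])}
{'K': array([[281.28446565,   0.        , 253.27812757],
       [  0.        , 281.28446565, 195.93545749],
       [  0.        ,   0.        ,   1.        ]]), 'T_tool_cam': array([[-5.15179422e-04, -2.94566049e-01,  9.55630984e-01,
        -1.33556884e-01],
       [ 9.99999254e-01, -1.21002462e-03,  1.66117327e-04,
         2.69278635e-04],
       [ 1.10740450e-03,  9.55630357e-01,  2.94566453e-01,
        -7.42703329e-02],
       [ 0.00000000e+00,  0.00000000e+00,  0.00000000e+00,
         1.00000000e+00]])}
{'time': 0.1, 'q': array([-1.53735101e+00,  3.81171236e-01,  1.29815425e+00, -5.99724809e-06,
        1.46359671e+00, -2.15320258e-01]), 'qd': array([-4.46446503e-04, -2.83740366e-03, -1.24921136e-03,  5.56771128e-04,
        3.32216029e-05, -2.20450419e-03]), 'tau': array([ 2.70552358e-03, -4.49223447e+01, -2.31660247e+01, -2.65325980e-04,
        3.62283841e-03,  7.68376616e-07]), 'tool_pos': array([ 0.13539137, -0.53282383,  0.23876099]), 'orientation': array([-1.78163238,  1.56946677,  1.60872649]), 'contact_force': array([-0.89965562, -0.07962963, -1.41340114]), 'torque': array([ 0.03329674, -0.04021358, -0.00745194]), 'finger_gap': 0.08558017789914321} 0.008
```

View pics/top0.png

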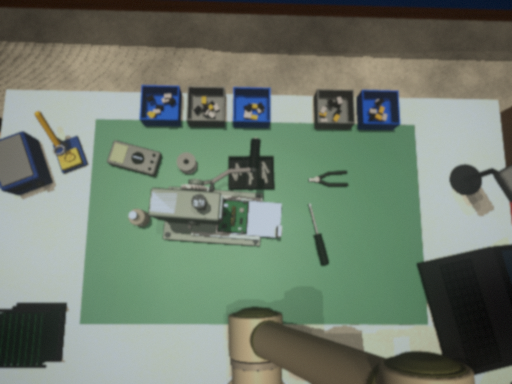

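View pics/scene0.png

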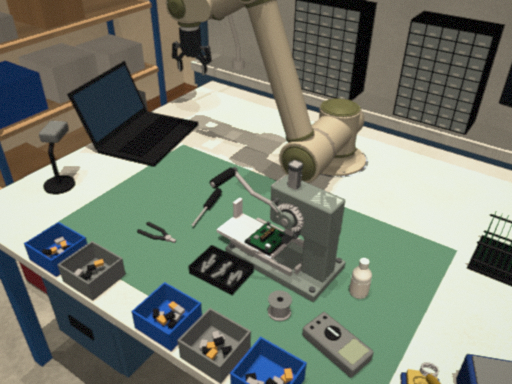

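Top view: press centred near (215,215). Column is to the left (world +y), and the lever and handle (255,150) are on the upper side (world +x). The grip is near (278,225). I'll measure on enlarged crops.

```bash
cat > h.py <<'E'
import numpy as np,cv2
from scipy.spatial.transform import Rotation as R
from rig import manip
def cam(n,st=None):
    p=manip.camera_params(n);K=np.array(p["K"])
    if n=="wrist":
        st=st or manip.read_state();T=np.array(p["T_tool_cam"])
        Rt=R.from_euler("xyz",st["orientation"]).as_matrix()
        return K,Rt@T[:3,:3],Rt@T[:3,3]+np.array(st["tool_pos"])
    return K,R.from_euler("xyz",p["orientation"]).as_matrix(),np.array(p["eye"])
def ray(c,uv):
    K,Rm,e=c;d=Rm@np.linalg.inv(K)@np.array([uv[0],uv[1],1.]);return e,d/np.linalg.norm(d)
def onz(c,uv,z):
    e,d=ray(c,uv);return e+d*(z-e[2])/d[2]
def proj(c,P):
    K,Rm,e=c;p=K@(Rm.T@(np.array(P)-e));return p[:2]/p[2]
def cross(c1,u1,c2,u2):
    a,d=ray(c1,u1);b,f=ray(c2,u2);s=np.linalg.lstsq(np.c_[d,-f],b-a,rcond=None)[0]
    return (a+d*s[0]+b+f*s[1])/2,np.linalg.norm(a+d*s[0]-b-f*s[1])
E
python3 - <<'E'
import cv2,numpy as np
a=cv2.imread("pics/top0.png")[125:255,120:300];b=cv2.imread("pics/scene0.png")[155:305,190:355]
cv2.imwrite("pics/c0.png",cv2.resize(a,None,fx=4.4,fy=4.4,interpolation=cv2.INTER_CUBIC))
cv2.imwrite("pics/c1.png",cv2.resize(b,None,fx=4,fy=4,interpolation=cv2.INTER_CUBIC))
E
```

```text
(no output)
```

View pics/c0.png

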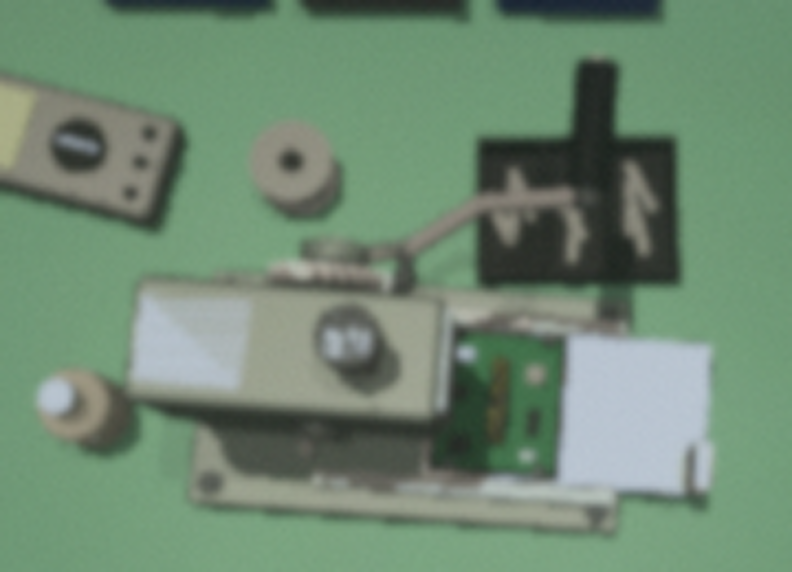

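View pics/c1.png

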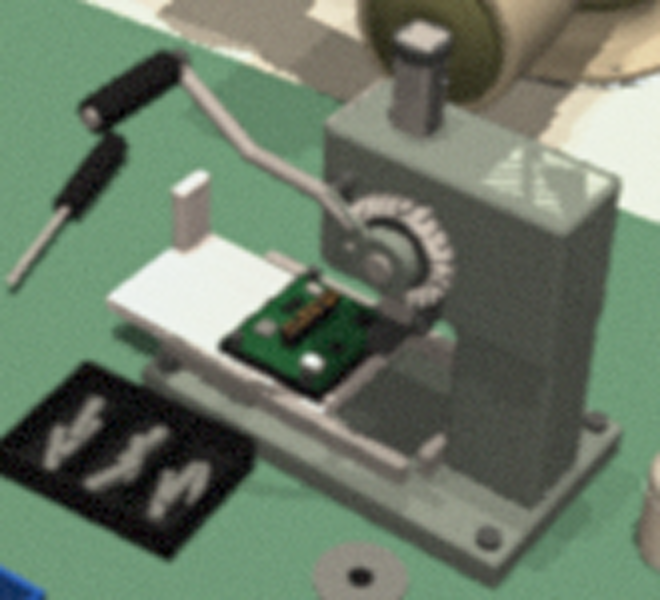

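```bash
cat > fit.py <<'E'
from h import *
from scipy.optimize import least_squares
t,s=cam("top"),cam("scene")
T=lambda u,v:np.array([120+u/4.4,125+v/4.4]); S=lambda u,v:np.array([190+u/4,155+v/4])
# (cam, pixel, press point mm)
O=[(t,T(617,531),(-80,-160,25)),(t,T(192,500),(-80,130,25)),(t,T(443,418),(-35,-45,255)),(t,T(447,303),(35,-45,255)),(t,T(140,283),(35,125,255)),
(t,T(597,62),(160,-85,330)),(s,S(93,115),(160,-85,330)),(s,S(182,60),(90,-85,330)),
(s,S(495,570),(80,130,25)),(s,S(615,430),(-80,130,25)),(s,S(567,235),(35,125,255)),(s,S(617,183),(-35,125,255)),(s,S(327,125),(35,-45,255))]
def W(x,P): return R.from_euler("z",x[2]).apply(np.array(P)/1000)+[x[0],x[1],0]
f=lambda x:np.concatenate([proj(c,W(x,P))-uv for c,uv,P in O])
r=least_squares(f,[.4,.1,0],loss="soft_l1");x=r.x;print(x,np.degrees(x[2]));print(f(x).reshape(-1,2).round(1))
h,e=cross(t,T(597,62),s,S(93,115));print("handle end",h,e,W(x,(160,-85,330)))
print("grip top (z95) scene",onz(s,S(191,178),.095),"top",onz(t,T(697,470),.095))
for y in(-134,-214):print("pred grip",y,W(x,(-35,y,95)))
E
python3 fit.py
```

```text
[ 0.55833105  0.14155982 -0.06733179] -3.8578274473333147
[[  0.5  -0. ]
 [ -1.   -0.5]
 [ -0.9   0.1]
 [  0.8  -2.7]
 [ -0.2  -3.8]
 [-12.2  -6.4]
 [  7.6  -7.3]
 [  5.6  -6.8]
 [ -1.7  -0.9]
 [  1.   -1.5]
 [ -2.5  -0.6]
 [  0.6  -2. ]
 [ -3.1  -0.6]]
handle end [0.70760018 0.01781034 0.29681653] 0.002712593957734016 [0.71224962 0.04598747 0.33      ]
grip top (z95) scene [ 0.50519864 -0.06153237  0.095     ] top [ 0.50444132 -0.05785123  0.095     ]
pred grip -134 [0.51439471 0.01021829 0.095     ]
pred grip -214 [ 0.50901224 -0.06960044  0.095     ]
```

```bash
python3 - <<'E'
s=open('fit.py').read().replace("def W","O=[o for o in O if o[2][2]!=330]\ndef W",1)
s=s.replace("x=r.x;","x=r.x;np.save('x.npy',x);")
s+='''
inv=lambda p:R.from_euler("z",-x[2]).apply(np.array(p)-[x[0],x[1],0])*1000
print("handle end in press",inv(h),"inner",inv(cross(t,T(592,193),s,S(182,60))[0]))
for p in (onz(s,S(191,178),.095),onz(t,T(697,470),.095)):print("grip press",inv(p))
'''
open('fit.py','w').write(s)
E
python3 fit.py
```

```text
[ 0.55741366  0.14289851 -0.05919225] -3.391466385513594
[[ 0.3 -0.2]
 [-1.3  0.2]
 [-1.3  0.3]
 [ 0.1 -2.5]
 [-1.  -3. ]
 [-0.6 -1.1]
 [ 1.6 -1.8]
 [-1.5 -0.8]
 [ 1.4 -2.3]
 [-2.5 -0.5]]
handle end [0.70760018 0.01781034 0.29681653] 0.002712593957734016 [0.71210504 0.04858215 0.33      ]
grip top (z95) scene [ 0.50519864 -0.06153237  0.095     ] top [ 0.50444132 -0.05785123  0.095     ]
pred grip -134 [0.51454782 0.01120371 0.095     ]
pred grip -214 [ 0.50981521 -0.06865618  0.095     ]
handle end in press [ 157.32342009 -115.98440644  296.81652634] inner [  83.52487808 -115.42244389  297.29709579]
grip press [ -40.02990961 -207.16177615   95.        ]
grip press [ -41.00366759 -203.53187637   95.        ]
```

```bash
cat >> h.py <<'E'
X=np.load("x.npy") if __import__("os").path.exists("x.npy") else None
def W(P): return R.from_euler("z",X[2]).apply(np.array(P)/1000)+[X[0],X[1],0]
def INV(p): return R.from_euler("z",-X[2]).apply(np.array(p)-[X[0],X[1],0])*1000
def Rdown(sgn=1):  # tool x down, tool y along +-press y
    y=R.from_euler("z",X[2]).apply([0,sgn,0]);x=np.array([0,0,-1.]);return R.from_matrix(np.c_[x,y,np.cross(x,y)])
def show():
    s=manip.read_state();print("t",round(s["time"],2),"press pos",INV(s["tool_pos"]).round(1),"F",np.round(R.from_euler("z",-X[2]).apply(s["contact_force"]),1),"gap",round(s["finger_gap"],4))
    return s
def plan(P,sgn=1,n=None):
    """rows to press point P (mm)"""
    s=show();Rc=R.from_euler("xyz",s["orientation"]);G=Rdown(sgn)
    d=W(P)-s["tool_pos"];rv=(Rc.inv()*G).as_rotvec();n=n or int(max(np.ceil(np.linalg.norm(d)/.045),np.ceil(np.linalg.norm(rv)/.14)))
    Ri=Rc;print("n",n,"rot",rv.round(3))
    for i in range(n):
        print((list(Ri.inv().apply(d/n).round(4))+list((rv/n).round(4))));Ri=Ri*R.from_rotvec(rv/n)
E
python3 - <<'E'
from h import *
X[0]-=.003;np.save("x.npy",X)
s=manip.read_state();print(R.from_euler("xyz",s["orientation"]).as_matrix().round(3))
plan((-35,-260,170),1);plan((-35,-260,170),-1)
E
```

```text
[[-0.     0.246 -0.969]
 [ 0.001 -0.969 -0.246]
 [-1.    -0.001 -0.   ]]
t 0.1 press pos [-378.3 -699.3  238.8] F [-0.9 -0.1 -1.4] gap 0.0856
n 21 rot [-2.834e+00 -2.000e-03 -0.000e+00]
[np.float64(0.0033), np.float64(-0.015), np.float64(-0.0219), np.float64(-0.1349), np.float64(-0.0001), np.float64(-0.0)]
[np.float64(0.0033), np.float64(-0.0119), np.float64(-0.0237), np.float64(-0.1349), np.float64(-0.0001), np.float64(-0.0)]
[np.float64(0.0033), np.float64(-0.0086), np.float64(-0.0251), np.float64(-0.1349), np.float64(-0.0001), np.float64(-0.0)]
[np.float64(0.0033), np.float64(-0.0051), np.float64(-0.026), np.float64(-0.1349), np.float64(-0.0001), np.float64(-0.0)]
[np.float64(0.0033), np.float64(-0.0016), np.float64(-0.0265), np.float64(-0.1349), np.float64(-0.0001), np.float64(-0.0)]
[np.float64(0.0033), np.float64(0.002), np.float64(-0.0265), np.float64(-0.1349), np.float64(-0.0001), np.float64(-0.0)]
[np.float64(0.0033), np.float64(0.0055), np.float64(-0.026), np.float64(-0.1349), np.float64(-0.0001), np.float64(-0.0)]
[np.float64(0.0033), np.float64(0.009), np.float64(-0.025),
[... 2612 characters left out ...]
float64(-0.0297), np.float64(-0.0309), np.float64(0.0237), np.float64(-0.0), np.float64(0.0001)]
[np.float64(0.0053), np.float64(-0.0304), np.float64(-0.0302), np.float64(0.0237), np.float64(-0.0), np.float64(0.0001)]
[np.float64(0.0053), np.float64(-0.0311), np.float64(-0.0295), np.float64(0.0237), np.float64(-0.0), np.float64(0.0001)]
[np.float64(0.0053), np.float64(-0.0318), np.float64(-0.0287), np.float64(0.0237), np.float64(-0.0), np.float64(0.0001)]
[np.float64(0.0053), np.float64(-0.0325), np.float64(-0.028), np.float64(0.0237), np.float64(-0.0), np.float64(0.0001)]
[np.float64(0.0053), np.float64(-0.0332), np.float64(-0.0272), np.float64(0.0237), np.float64(-0.0), np.float64(0.0001)]
```

Call:
send_rows:
  deltas:
    - [0,-0.024,-0.035,0.06,0,0]
    - [0,-0.025,-0.035,0.06,0,0]
    - [0,-0.028,-0.034,0.06,0,0]
    - [0,-0.03,-0.032,0.06,0,0]
    - [0,-0.032,-0.03,0.068,0,0]
  claw: 0
  squeeze: 30

```text
time: 0.6
tool_pos: [0.2837, -0.372, 0.2391]
orientation: [-1.299, 1.57, 1.781]
contact_force: [0.0, -0.3, 0.2]
finger_gap: 0.0121
```

```bash
python3 -c "
from h import *
plan((-35,-260,170),-1)"|head -4
```

```text
t 0.6 press pos [-239.8 -530.   239.1] F [ 0.1 -0.3  0.2] gap 0.0121
n 8 rot [-0.003  0.     0.001]
[np.float64(0.0087), np.float64(-0.0338), np.float64(-0.0255), np.float64(-0.0004), np.float64(0.0), np.float64(0.0001)]
[np.float64(0.0087), np.float64(-0.0338), np.float64(-0.0255), np.float64(-0.0004), np.float64(0.0), np.float64(0.0001)]
```

Call:
send_rows:
  deltas:
    - [0.008,-0.034,-0.0255,0,0,0]
    - [0.008,-0.034,-0.0255,0,0,0]
    - [0.008,-0.034,-0.0255,0,0,0]
    - [0.008,-0.034,-0.0255,0,0,0]
    - [0.008,-0.034,-0.0255,0,0,0]

```text
time: 1.1
tool_pos: [0.4209, -0.2098, 0.1989]
orientation: [-0.556, 1.57, 2.526]
contact_force: [0.7, -1.0, -0.8]
finger_gap: 0.0002
```

Call:
send_rows:
  deltas:
    - [0.01,-0.034,-0.0255,0,0,0]
    - [0.01,-0.034,-0.0255,0,0,0]
    - [0.01,-0.032,-0.0255,0,0,0]
    - [0,0,0,0,0,0]
    - [0,0,0,0,0,0]

```text
time: 1.6
tool_pos: [0.5024, -0.1155, 0.1689]
orientation: [-0.172, 1.57, 2.912]
contact_force: [-0.2, -0.6, -0.5]
finger_gap: 0.0001
```

```bash
python3 -c "
from h import *
s=show();c=cam('wrist',s);i=manip.get_image('wrist')
for P in [(-51,-205-6,95),(-19,-205-6,95),(-35,-205,95)]: print(proj(c,W(P)).round(1))
cv2.imwrite('pics/w1.png',i)"
```

```text
t 1.6 press pos [ -36.6 -261.   168.9] F [-0.1 -0.6 -0.5] gap 0.0001
[189.9 225.6]
[187.1 186.9]
[180.8 206.6]
```

View pics/w1.png

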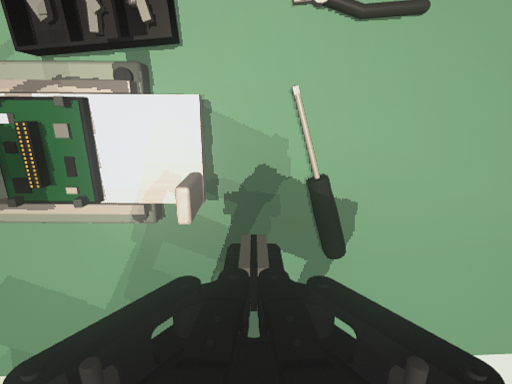

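The plate top is at about (184,205), within 4 px of where I predicted it. I'll go down in front of it and push along press +y, which is tool −y.

Call:
send_rows:
  deltas:
    - [0.035,0,0,0,0,0]
    - [0.035,0,-0.001,0,0,0]
    - [0.027,0,0,0,0,0]
    - [0,-0.01,0,0,0,0]
    - [0,-0.01,0,0,0,0]

```text
time: 2.15
tool_pos: [0.5046, -0.0964, 0.0732]
orientation: [2.855, 1.57, -0.348]
contact_force: [0.5, -0.3, 0.6]
finger_gap: -0.0004
```

Call:
send_rows:
  deltas:
    - [0,-0.01,0,0,0,0]
    - [0,-0.01,0,0,0,0]
    - [0,-0.01,0,0,0,0]
    - [0,-0.01,0,0,0,0]
    - [0,-0.01,0,0,0,0]

```text
time: 2.65
tool_pos: [0.5081, -0.0456, 0.0728]
orientation: [2.793, 1.569, -0.407]
contact_force: [1.3, -3.6, 2.0]
finger_gap: 0.0002
```

```bash
python3 -c "
from h import *
s=show()"
```

```text
t 2.65 press pos [ -35.1 -190.9   72.8] F [ 1.5 -3.5  2. ] gap 0.0002
```

Call:
send_rows:
  deltas:
    - [0,-0.008,0,0,0,0]
    - [0,-0.008,0,0,0,0]
    - [0,-0.006,0,0,0,0]
    - [0,-0.004,0,0,0,0]
    - [0,-0.003,0,0,0,0]

```text
time: 3.15
tool_pos: [0.5094, -0.017, 0.0723]
orientation: [0.774, 1.571, -2.427]
contact_force: [1.4, -3.2, 2.3]
finger_gap: -0.0002
```

Call:
send_rows:
  deltas:
    - [0,-0.002,0,0,0,0]
    - [0,-0.002,0,0,0,0]

```text
time: 3.35
tool_pos: [0.5096, -0.0133, 0.0723]
orientation: [0.133, 1.571, -3.068]
contact_force: [1.3, -3.2, 0.5]
finger_gap: -0.0001
```

Call:
send_rows:
  deltas:
    - [0,-0.002,0,0,0,0]
    - [0,-0.002,0,0,0,0]

```text
time: 3.55
tool_pos: [0.5098, -0.0093, 0.0723]
orientation: [1.735, 1.571, -1.466]
contact_force: [2.1, -3.2, 0.3]
finger_gap: 0.0001
```

Call:
send_rows:
  deltas:
    - [0,-0.0015,0,0,0,0]
    - [0,-0.0015,0,0,0,0]

```text
time: 3.75
tool_pos: [0.51, -0.0062, 0.0723]
orientation: [-0.42, 1.571, 2.662]
contact_force: [2.7, -3.0, 0.3]
finger_gap: -0.0003
```

Call:
send_rows:
  deltas:
    - [0,-0.0015,0,0,0,0]
    - [0,-0.0015,0,0,0,0]

```text
time: 3.95
tool_pos: [0.5101, -0.0057, 0.0724]
orientation: [1.517, 1.566, -1.683]
contact_force: [-2.4, -26.4, 0.9]
finger_gap: 0.0002
```

Call:
send_rows:
  deltas:
    - [0,-0.0015,0,0,0,0]
    - [0,-0.0015,0,0,0,0]

```text
time: 4.15
tool_pos: [0.5101, -0.0056, 0.0725]
orientation: [1.5, 1.561, -1.699]
contact_force: [-6.6, -45.2, -0.2]
finger_gap: -0.0001
```

Call:
send_rows:
  deltas:
    - [0,0.006,0,0,0,0]
    - [0,0.015,0,0,0,0]
    - [0,0.03,0,0,0,0]
    - [-0.045,0.03,0,0,0,0]
    - [-0.045,0.0,0,0,0,0]
  claw: 0.06

```text
time: 4.65
tool_pos: [0.5045, -0.0807, 0.1588]
orientation: [-0.367, 1.566, 2.712]
contact_force: [0.8, 0.7, 0.6]
finger_gap: 0.0599
```

Call:
send_rows:
  deltas:
    - [-0.045,0,0,0,0,0]
    - [-0.045,0,0,0,0,0]
    - [-0.045,0,0,0,0,0]
    - [-0.045,0,0,0,0,0]
    - [-0.045,0,0,0,0,0]

```text
time: 5.15
tool_pos: [0.5048, -0.078, 0.3855]
orientation: [-0.709, 1.569, 2.374]
contact_force: [0.9, -0.7, 0.4]
finger_gap: 0.0598
```

```bash
python3 -c "
from h import *
print(INV([.5101,-.0057,.0724]))
plan((125,-160,400),-1)"|head -5
```

```text
[ -35.44530204 -150.95975786   72.4       ]
t 5.15 press pos [ -36.5 -223.5  385.5] F [ 0.9 -0.6  0.4] gap 0.0598
n 4 rot [0.001 0.002 0.001]
[np.float64(-0.0037), np.float64(-0.0158), np.float64(-0.0404), np.float64(0.0002), np.float64(0.0004), np.float64(0.0003)]
[np.float64(-0.0037), np.float64(-0.0158), np.float64(-0.0404), np.float64(0.0002), np.float64(0.0004), np.float64(0.0003)]
```

Call:
send_rows:
  deltas:
    - [-0.004,-0.016,-0.04,0,0,0]
    - [-0.004,-0.016,-0.04,0,0,0]
    - [-0.004,-0.016,-0.04,0,0,0]
    - [-0.003,-0.016,-0.042,0,0,0]
    - [0,0,0,0,0,0]

```text
time: 5.65
tool_pos: [0.6754, -0.0228, 0.3936]
orientation: [-0.323, 1.564, 2.763]
contact_force: [-0.3, -0.4, -0.8]
finger_gap: 0.0599
```

```bash
python3 -c "
from h import *
s=show();c=cam('wrist',s);i=manip.get_image('wrist')
for P in [(160,-115,297),(90,-115,297),(125,-115,309)]: print(proj(c,W(P)).round(1))
cv2.imwrite('pics/w2.png',i)
# carrier check
i=manip.get_image('top');cv2.imwrite('pics/top1.png',i)"
```

```text
t 5.65 press pos [ 130.5 -158.2  393.6] F [-0.2 -0.5 -0.8] gap 0.0599
[200.7 165.2]
[204.9 241.7]
[200.4 209.9]
```

View pics/w2.png

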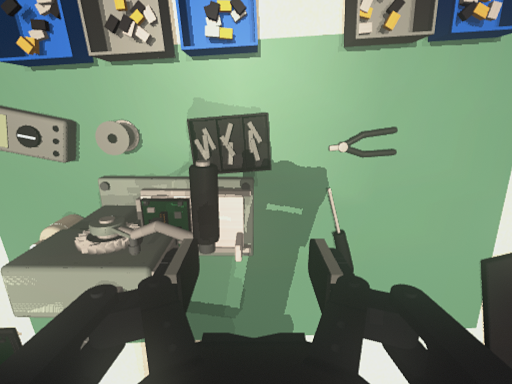

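Call:
send_rows:
  deltas:
    - [0,-0.021,0.003,0,0,0]
    - [0,-0.021,0.003,0,0.003,0]
    - [0.03,0,0,0,0,0]
    - [0.035,0,0,0,0,0]
    - [0.03,0,0,0,0,0]

```text
time: 6.25
tool_pos: [0.6657, 0.0178, 0.3037]
orientation: [-3.029, 1.568, 0.053]
contact_force: [0.7, -0.7, -0.2]
finger_gap: 0.0599
```

```bash
python3 -c "
from h import *
plan((125,-117,286),-1)"
```

```text
t 6.25 press pos [ 118.5 -118.3  303.7] F [ 0.8 -0.7 -0.2] gap 0.0599
n 1 rot [-0.    -0.003  0.   ]
[np.float64(0.0178), np.float64(-0.0013), np.float64(-0.0064), np.float64(-0.0001), np.float64(-0.0028), np.float64(0.0003)]
```

Call:
send_rows:
  deltas:
    - [0.018,-0.001,-0.007,0,-0.003,0]
    - [0,0,0,0,0,0]

```text
time: 6.45
tool_pos: [0.6742, 0.0181, 0.2843]
orientation: [-0.124, 1.567, 2.958]
contact_force: [0.3, 0.2, -0.1]
finger_gap: 0.06
```

Call:
send_rows:
  deltas:
    - [0,0,0,0,0,0]
    - [0,0,0,0,0,0]
    - [0,0,0,0,0,0]
    - [0,0,0,0,0,0]
  claw: 0.01
  squeeze: 25

```text
time: 6.85
tool_pos: [0.6753, 0.018, 0.2871]
orientation: [2.851, 1.569, -0.35]
contact_force: [0.9, -2.1, 2.0]
finger_gap: 0.0231
```

```bash
python3 -c "
from h import *
show()"
```

```text
t 6.85 press pos [ 128.  -117.6  287.1] F [ 1.  -2.1  2. ] gap 0.0231
```

```bash
cat >> h.py <<'E'
def ang(s=None):
    s=s or manip.read_state();p=INV(s["tool_pos"])+[0,0,11]-[0,24,200];return np.degrees(np.arctan2(p[2],-p[1])),np.hypot(p[1],p[2])
def tan(s):
    f=R.from_euler("z",-X[2]).apply(s["contact_force"]);t=np.radians(ang(s)[0])
    return f[1]*-np.sin(t)*-1*-1+f[2]*np.cos(t), -f[1]*np.cos(t)+f[2]*np.sin(t)  # resisting-down tangential, radial
def arc(a,b,n):
    t=np.radians(np.linspace(a,b,n+1));y=-.17*np.cos(t);z=.17*np.sin(t)
    print(f"{a}->{b}:",[[round(float(-(z[i+1]-z[i])),4),round(float(-(y[i+1]-y[i])),4),0,0,0,0] for i in range(n)])
E
python3 -c "
from h import *
s=show();print(ang(s),tan(s))
arc(34.7,49,4);
for a,b in [(48,30),(30,12),(12,-6),(-6,-21)]:arc(a,b,5)
for a,b in [(-21,-6),(-6,12),(12,30),(30,48)]:arc(a,b,5)
"
```

```text
t 6.85 press pos [ 128.  -117.6  287.1] F [ 1.  -2.1  2. ] gap 0.0231
(np.float64(34.71601621029923), np.float64(172.23323079209797)) (np.float64(2.849697108129652), np.float64(2.866998669043755))
34.7->49: [[-0.0085, -0.0063, 0, 0, 0, 0], [-0.0081, -0.0068, 0, 0, 0, 0], [-0.0077, -0.0073, 0, 0, 0, 0], [-0.0072, -0.0078, 0, 0, 0, 0]]
48->30: [[0.0074, 0.0077, 0, 0, 0, 0], [0.0079, 0.0072, 0, 0, 0, 0], [0.0083, 0.0067, 0, 0, 0, 0], [0.0087, 0.0062, 0, 0, 0, 0], [0.0091, 0.0056, 0, 0, 0, 0]]
30->12: [[0.0094, 0.005, 0, 0, 0, 0], [0.0097, 0.0044, 0, 0, 0, 0], [0.01, 0.0038, 0, 0, 0, 0], [0.0102, 0.0032, 0, 0, 0, 0], [0.0104, 0.0025, 0, 0, 0, 0]]
12->-6: [[0.0105, 0.0019, 0, 0, 0, 0], [0.0106, 0.0012, 0, 0, 0, 0], [0.0107, 0.0006, 0, 0, 0, 0], [0.0107, -0.0001, 0, 0, 0, 0], [0.0107, -0.0008, 0, 0, 0, 0]]
-6->-21: [[0.0088, -0.0012, 0, 0, 0, 0], [0.0088, -0.0016, 0, 0, 0, 0], [0.0087, -0.0021, 0, 0, 0, 0], [0.0085, -0.0025, 0, 0, 0, 0], [0.0084, -0.003, 0, 0, 0, 0]]
-21->-6: [[-0.0084, 0.003, 0, 0, 0, 0], [-0.0085, 0.0025, 0, 0, 0, 0], [-0.0087, 0.0021, 0, 0, 0, 0], [-0.0088, 0.0016, 0, 0, 0, 0], [-0.0088, 0.0012, 0, 0, 0, 0]]
-6->12: [[-0.0107, 0.0008, 0, 0, 0, 0], [-0.0107, 0.0001, 0, 0, 0, 0], [-0.0107, -0.0006, 0, 0, 0, 0], [-0.0106, -0.0012, 0, 0, 0, 0], [-0.0105, -0.0019, 0, 0, 0, 0]]
12->30: [[-0.0104, -0.0025, 0, 0, 0, 0], [-0.0102, -0.0032, 0, 0, 0, 0], [-0.01, -0.0038, 0, 0, 0, 0], [-0.0097, -0.0044, 0, 0, 0, 0], [-0.0094, -0.005, 0, 0, 0, 0]]
30->48: [[-0.0091, -0.0056, 0, 0, 0, 0], [-0.0087, -0.0062, 0, 0, 0, 0], [-0.0083, -0.0067, 0, 0, 0, 0], [-0.0079, -0.0072, 0, 0, 0, 0], [-0.0074, -0.0077, 0, 0, 0, 0]]
```

```bash
sed -i 's/\*-np.sin(t)\*-1\*-1+/*np.sin(t)+/' h.py; grep -n "resisting" h.py
```

```text
39:    return f[1]*np.sin(t)+f[2]*np.cos(t), -f[1]*np.cos(t)+f[2]*np.sin(t)  # resisting-down tangential, radial
```

Call:
send_rows:
  deltas:
    - [-0.0085,-0.0063,0,0,0,0]
    - [-0.0081,-0.0068,0,0,0,0]
    - [-0.0077,-0.0073,0,0,0,0]
    - [-0.0058,-0.0062,0,0,0,0]
    - [0,0,0,0,0,0]

```text
time: 7.35
tool_pos: [0.677, 0.0439, 0.3186]
orientation: [2.601, 1.566, -0.601]
contact_force: [-1.8, -6.4, 7.6]
finger_gap: 0.023
```

```bash
python3 -c "
from h import *
s=show();print(ang(s),tan(s))"
```

```text
t 7.35 press pos [128.2 -91.6 318.6] F [-1.5 -6.5  7.6] gap 0.023
(np.float64(48.25747118513881), np.float64(173.63862209244007)) (np.float64(0.19637726814487344), np.float64(9.965564487421881))
```

Call:
send_rows:
  deltas:
    - [0.0067,0.0084,0,0,0,0]
    - [0.0073,0.0078,0,0,0,0]
    - [0.0083,0.0067,0,0,0,0]
    - [0.0087,0.0062,0,0,0,0]
    - [0.0091,0.0056,0,0,0,0]

```text
time: 7.85
tool_pos: [0.6747, 0.0106, 0.2747]
orientation: [-1.411, 1.569, 1.673]
contact_force: [4.6, 8.1, -0.6]
finger_gap: 0.0231
```

```bash
python3 -c "
from h import *
s=show();print(ang(s),tan(s))"
```

```text
t 7.85 press pos [ 127.9 -125.   274.7] F [ 4.1  8.4 -0.6] gap 0.0231
(np.float64(29.905445495126617), np.float64(171.88731456696982)) (np.float64(3.657182935102456), np.float64(-7.530682878252311))
```

Call:
send_rows:
  deltas:
    - [0.0094,0.005,0,0,0,0]
    - [0.0097,0.0044,0,0,0,0]
    - [0.01,0.0038,0,0,0,0]
    - [0.0102,0.0032,0,0,0,0]
    - [0.0104,0.0025,0,0,0,0]

```text
time: 8.35
tool_pos: [0.6735, -0.0064, 0.2249]
orientation: [-1.511, 1.566, 1.573]
contact_force: [5.8, 15.1, -1.1]
finger_gap: 0.023
```

```bash
python3 -c "
from h import *
s=show();print(ang(s),tan(s))"
```

```text
t 8.35 press pos [ 127.7 -142.   224.9] F [ 4.9 15.5 -1.1] gap 0.023
(np.float64(12.194989179332142), np.float64(169.80865612150984)) (np.float64(2.2338519976508873), np.float64(-15.334206696830085))
```

Call:
send_rows:
  deltas:
    - [0.0105,0.0019,0,0,0,0]
    - [0.0106,0.0012,0,0,0,0]
    - [0.0107,0.0006,0,0,0,0]
    - [0.0107,-0.0001,0,0,0,0]
    - [0.0107,-0.0008,0,0,0,0]

```text
time: 8.85
tool_pos: [0.6735, -0.0074, 0.1726]
orientation: [-1.705, 1.563, 1.381]
contact_force: [3.6, 22.2, 4.8]
finger_gap: 0.0231
```

```bash
python3 -c "
from h import *
s=show();print(ang(s),tan(s))"
```

```text
t 8.85 press pos [ 127.8 -143.   172.6] F [ 2.2 22.4  4.8] gap 0.0231
(np.float64(-5.620629012380973), np.float64(167.78372665500268)) (np.float64(2.6043132986391013), np.float64(-22.753300299432393))
```

```bash
python3 -c "
from h import *
from scipy.optimize import least_squares
P=np.array([(-117.6,287.1),(-91.6,318.6),(-125,274.7),(-142,224.9),(-143,172.6)])
r=least_squares(lambda c:np.hypot(*(P-c).T)-170,[24,189]);print(r.x,r.fun)
C=r.x
s=manip.read_state();p=INV(s['tool_pos'])[1:]
print(np.degrees(np.arctan2(p[1]-C[1],C[0]-p[0])))
"
```

```text
[ 25.4361668  195.33613677] [-0.05897609 -0.02516563  0.08722195  0.02615082 -0.03625621]
-7.699571812841349
```

```bash
sed -i 's/p=INV(s\["tool_pos"\])+\[0,0,11\]-\[0,24,200\]/p=INV(s["tool_pos"])-[0,25.44,195.34]/' h.py; python3 -c "
from h import *
arc(-7.7,-22.,5)
for a,b in [(-22,-4),(-4,14),(14,32),(32,48)]:arc(a,b,5)
"
```

```text
-7.7->-22.0: [[0.0084, -0.0013, 0, 0, 0, 0], [0.0083, -0.0018, 0, 0, 0, 0], [0.0082, -0.0022, 0, 0, 0, 0], [0.0081, -0.0026, 0, 0, 0, 0], [0.0079, -0.003, 0, 0, 0, 0]]
-22->-4: [[-0.01, 0.0037, 0, 0, 0, 0], [-0.0102, 0.0031, 0, 0, 0, 0], [-0.0104, 0.0024, 0, 0, 0, 0], [-0.0105, 0.0017, 0, 0, 0, 0], [-0.0106, 0.0011, 0, 0, 0, 0]]
-4->14: [[-0.0107, 0.0004, 0, 0, 0, 0], [-0.0107, -0.0003, 0, 0, 0, 0], [-0.0106, -0.0009, 0, 0, 0, 0], [-0.0106, -0.0016, 0, 0, 0, 0], [-0.0104, -0.0023, 0, 0, 0, 0]]
14->32: [[-0.0103, -0.0029, 0, 0, 0, 0], [-0.0101, -0.0035, 0, 0, 0, 0], [-0.0098, -0.0042, 0, 0, 0, 0], [-0.0095, -0.0048, 0, 0, 0, 0], [-0.0092, -0.0054, 0, 0, 0, 0]]
32->48: [[-0.0079, -0.0053, 0, 0, 0, 0], [-0.0076, -0.0057, 0, 0, 0, 0], [-0.0073, -0.0061, 0, 0, 0, 0], [-0.0069, -0.0065, 0, 0, 0, 0], [-0.0065, -0.0069, 0, 0, 0, 0]]
```

Call:
send_rows:
  deltas:
    - [0.0084,-0.0033,0,0,0,0]
    - [0.0083,-0.0038,0,0,0,0]
    - [0.0082,-0.0022,0,0,0,0]
    - [0.0081,-0.0026,0,0,0,0]
    - [0.0079,-0.003,0,0,0,0]

```text
time: 9.35
tool_pos: [0.6743, 0.0038, 0.1318]
orientation: [-2.159, 1.569, 0.923]
contact_force: [2.5, 5.8, 5.5]
finger_gap: 0.0226
```

```bash
python3 -c "
from h import *
s=show();print(ang(s),tan(s))"
```

```text
t 9.35 press pos [ 127.9 -131.7  131.8] F [2.2 6.  5.5] gap 0.0226
(np.float64(-22.000573383714507), np.float64(169.5103087197429)) (np.float64(2.8878020361113137), np.float64(-7.601545232696786))
```

Call:
send_rows:
  deltas:
    - [-0.01,0.0037,0,0,0,0]
    - [-0.0102,0.0031,0,0,0,0]
    - [-0.0104,0.0024,0,0,0,0]
    - [-0.0105,0.0017,0,0,0,0]
    - [-0.0106,0.0011,0,0,0,0]

```text
time: 9.85
tool_pos: [0.6734, -0.0081, 0.1828]
orientation: [-1.05, 1.569, 2.033]
contact_force: [5.1, 4.8, -3.4]
finger_gap: 0.0232
```

```bash
python3 -c "
from h import *
s=show();print(ang(s),tan(s))"
```

```text
t 9.85 press pos [ 127.7 -143.7  182.8] F [ 4.8  5.1 -3.4] gap 0.0232
(np.float64(-4.247650225727442), np.float64(169.63435003235816)) (np.float64(-3.811379413419128), np.float64(-4.810834483728344))
```

Tracking well. I'll finish the up stroke.

Call:
send_rows:
  deltas:
    - [-0.0107,0.0004,0,0,0,0]
    - [-0.0107,-0.0003,0,0,0,0]
    - [-0.0106,-0.0009,0,0,0,0]
    - [-0.0106,-0.0016,0,0,0,0]
    - [-0.0104,-0.0023,0,0,0,0]

```text
time: 10.35
tool_pos: [0.6737, -0.004, 0.2353]
orientation: [-0.372, 1.569, 2.71]
contact_force: [5.4, 2.8, -5.1]
finger_gap: 0.0228
```

Call:
send_rows:
  deltas:
    - [-0.0103,-0.0029,0,0,0,0]
    - [-0.0101,-0.0035,0,0,0,0]
    - [-0.0098,-0.0042,0,0,0,0]
    - [-0.0095,-0.0048,0,0,0,0]
    - [-0.0092,-0.0054,0,0,0,0]

```text
time: 10.85
tool_pos: [0.675, 0.0168, 0.2855]
orientation: [0.202, 1.57, -2.999]
contact_force: [5.0, 1.3, -5.9]
finger_gap: 0.0228
```

Call:
send_rows:
  deltas:
    - [-0.0079,-0.0053,0,0,0,0]
    - [-0.0076,-0.0057,0,0,0,0]
    - [-0.0073,-0.0061,0,0,0,0]
    - [-0.0069,-0.0065,0,0,0,0]
    - [-0.0065,-0.0069,0,0,0,0]

```text
time: 11.35
tool_pos: [0.6769, 0.0472, 0.322]
orientation: [1.463, 1.57, -1.739]
contact_force: [5.2, -0.3, -4.8]
finger_gap: 0.0231
```

```bash
python3 -c "
from h import *
s=show();print(ang(s),tan(s))
arc(48,30,5);arc(30,20,5);arc(20,12,5);arc(12,4,5);arc(4,-4,5);arc(-4,-12,5);arc(-12,-20,5)"
```

```text
t 11.35 press pos [128.  -88.3 322. ] F [ 5.2  0.  -4.8] gap 0.0231
(np.float64(48.08338613650136), np.float64(170.27773615783005)) (np.float64(-3.2330562821741147), np.float64(-3.603159348849182))
48->30: [[0.0074, 0.0077, 0, 0, 0, 0], [0.0079, 0.0072, 0, 0, 0, 0], [0.0083, 0.0067, 0, 0, 0, 0], [0.0087, 0.0062, 0, 0, 0, 0], [0.0091, 0.0056, 0, 0, 0, 0]]
30->20: [[0.0052, 0.0029, 0, 0, 0, 0], [0.0053, 0.0027, 0, 0, 0, 0], [0.0054, 0.0025, 0, 0, 0, 0], [0.0055, 0.0023, 0, 0, 0, 0], [0.0055, 0.0021, 0, 0, 0, 0]]
20->12: [[0.0045, 0.0016, 0, 0, 0, 0], [0.0045, 0.0014, 0, 0, 0, 0], [0.0046, 0.0013, 0, 0, 0, 0], [0.0046, 0.0012, 0, 0, 0, 0], [0.0046, 0.0011, 0, 0, 0, 0]]
12->4: [[0.0047, 0.0009, 0, 0, 0, 0], [0.0047, 0.0008, 0, 0, 0, 0], [0.0047, 0.0007, 0, 0, 0, 0], [0.0047, 0.0005, 0, 0, 0, 0], [0.0047, 0.0004, 0, 0, 0, 0]]
4->-4: [[0.0047, 0.0003, 0, 0, 0, 0], [0.0047, 0.0001, 0, 0, 0, 0], [0.0047, -0.0, 0, 0, 0, 0], [0.0047, -0.0001, 0, 0, 0, 0], [0.0047, -0.0003, 0, 0, 0, 0]]
-4->-12: [[0.0047, -0.0004, 0, 0, 0, 0], [0.0047, -0.0005, 0, 0, 0, 0], [0.0047, -0.0007, 0, 0, 0, 0], [0.0047, -0.0008, 0, 0, 0, 0], [0.0047, -0.0009, 0, 0, 0, 0]]
-12->-20: [[0.0046, -0.0011, 0, 0, 0, 0], [0.0046, -0.0012, 0, 0, 0, 0], [0.0046, -0.0013, 0, 0, 0, 0], [0.0045, -0.0014, 0, 0, 0, 0], [0.0045, -0.0016, 0, 0, 0, 0]]
```

Call:
send_rows:
  deltas:
    - [0.0074,0.0077,0,0,0,0]
    - [0.0079,0.0072,0,0,0,0]
    - [0.0083,0.0067,0,0,0,0]
    - [0.0087,0.0062,0,0,0,0]
    - [0.0091,0.0056,0,0,0,0]

```text
time: 11.85
tool_pos: [0.6749, 0.0142, 0.2812]
orientation: [-2.749, 1.569, 0.334]
contact_force: [3.8, 3.7, 0.3]
finger_gap: 0.0233
```

Call:
send_rows:
  deltas:
    - [0.0052,0.0029,0,0,0,0]
    - [0.0053,0.0027,0,0,0,0]
    - [0.0054,0.0025,0,0,0,0]
    - [0.0055,0.0023,0,0,0,0]
    - [0.0055,0.0021,0,0,0,0]

```text
time: 12.35
tool_pos: [0.6741, 0.0016, 0.2541]
orientation: [-2.95, 1.57, 0.132]
contact_force: [3.8, 2.0, 0.9]
finger_gap: 0.0228
```

Call:
send_rows:
  deltas:
    - [0.0045,0.0016,0,0,0,0]
    - [0.0045,0.0014,0,0,0,0]
    - [0.0046,0.0013,0,0,0,0]
    - [0.0046,0.0012,0,0,0,0]
    - [0.0046,0.0011,0,0,0,0]

```text
time: 12.85
tool_pos: [0.6737, -0.0051, 0.2307]
orientation: [-2.482, 1.57, 0.6]
contact_force: [3.3, 4.6, 1.4]
finger_gap: 0.0228
```

```bash
python3 -c "
from h import *
s=show();print(ang(s),tan(s))"
```

```text
t 12.85 press pos [ 127.8 -140.6  230.7] F [3.  4.8 1.4] gap 0.0228
(np.float64(12.027650338547621), np.float64(169.81067005094886)) (np.float64(2.3998109465734965), np.float64(-4.423111494408331))
```

Call:
send_rows:
  deltas:
    - [0.0047,0.0009,0,0,0,0]
    - [0.0047,0.0008,0,0,0,0]
    - [0.0047,0.0007,0,0,0,0]
    - [0.0047,0.0005,0,0,0,0]
    - [0.0047,0.0004,0,0,0,0]

```text
time: 13.35
tool_pos: [0.6735, -0.0082, 0.2073]
orientation: [-2.433, 1.57, 0.65]
contact_force: [3.3, 4.6, 1.8]
finger_gap: 0.0231
```

```bash
python3 -c "
from h import *
s=show();print(ang(s),tan(s))"
```

```text
t 13.35 press pos [ 127.8 -143.8  207.3] F [3.  4.8 1.8] gap 0.0231
(np.float64(4.02972005561309), np.float64(169.6908841362158)) (np.float64(2.092734055985085), np.float64(-4.64503850856356))
```

Call:
send_rows:
  deltas:
    - [0.0047,0.0003,0,0,0,0]
    - [0.0047,0.0001,0,0,0,0]
    - [0.0047,0,0,0,0,0]
    - [0.0047,-0.0001,0,0,0,0]
    - [0.0047,-0.0003,0,0,0,0]

```text
time: 13.85
tool_pos: [0.6735, -0.0082, 0.1839]
orientation: [-2.646, 1.57, 0.436]
contact_force: [4.0, 3.8, 2.5]
finger_gap: 0.0229
```

Call:
send_rows:
  deltas:
    - [0.0024,-0.0002,0,0,0,0]
    - [0.0024,-0.0002,0,0,0,0]
    - [0.0024,-0.0002,0,0,0,0]
    - [0.0024,-0.0003,0,0,0,0]

```text
time: 14.25
tool_pos: [0.6736, -0.0072, 0.1743]
orientation: [-2.385, 1.57, 0.698]
contact_force: [4.6, 4.2, 2.6]
finger_gap: 0.0229
```

```bash
python3 -c "
from h import *
s=show();print(ang(s),tan(s))"
```

```text
t 14.25 press pos [ 127.8 -142.8  174.3] F [4.3 4.5 2.6] gap 0.0229
(np.float64(-7.128931249019784), np.float64(169.57904521813967)) (np.float64(2.0511378486574556), np.float64(-4.806615011111218))
```

Call:
send_rows:
  deltas:
    - [0.0047,-0.0006,0,0,0,0]
    - [0.0047,-0.0008,0,0,0,0]
    - [0.0047,-0.0009,0,0,0,0]
    - [0.0047,-0.0011,0,0,0,0]
    - [0.0046,-0.0012,0,0,0,0]

```text
time: 14.75
tool_pos: [0.6739, -0.0029, 0.1517]
orientation: [3.029, 1.569, -0.172]
contact_force: [1.4, 2.6, 8.7]
finger_gap: 0.0233
```

```bash
python3 -c "
from h import *
s=show();print(ang(s),tan(s))"
```

```text
t 14.75 press pos [ 127.9 -138.4  151.7] F [1.3 2.7 8.7] gap 0.0233
(np.float64(-14.901615527792023), np.float64(169.5911232836166)) (np.float64(7.679271969279723), np.float64(-4.786824768084955))
```

Call:
send_rows:
  deltas:
    - [0.0045,-0.0014,0,0,0,0]
    - [0.0045,-0.0015,0,0,0,0]
    - [0.0045,-0.0016,0,0,0,0]
    - [0.0044,-0.0017,0,0,0,0]

```text
time: 15.15
tool_pos: [0.6743, 0.003, 0.1339]
orientation: [2.696, 1.569, -0.505]
contact_force: [0.3, 2.6, 7.7]
finger_gap: 0.0228
```

```bash
python3 -c "
from h import *
s=show();print(ang(s),tan(s))"
```

```text
t 15.15 press pos [ 128.  -132.5  133.9] F [0.2 2.6 7.7] gap 0.0228
(np.float64(-21.242090515940145), np.float64(169.50451017475544)) (np.float64(6.220805607110657), np.float64(-5.237711670082824))
```

Call:
send_rows:
  deltas:
    - [-0.0098,0.0036,0,0,0,0]
    - [-0.0102,0.0031,0,0,0,0]
    - [-0.0104,0.0024,0,0,0,0]
    - [-0.0105,0.0017,0,0,0,0]
    - [-0.0106,0.0011,0,0,0,0]

```text
time: 15.65
tool_pos: [0.6734, -0.0083, 0.1839]
orientation: [-0.936, 1.569, 2.146]
contact_force: [5.5, 6.2, -3.6]
finger_gap: 0.0233
```

Call:
send_rows:
  deltas:
    - [-0.0107,0.0004,0,0,0,0]
    - [-0.0107,-0.0003,0,0,0,0]
    - [-0.0106,-0.0009,0,0,0,0]
    - [-0.0106,-0.0016,0,0,0,0]
    - [-0.0104,-0.0023,0,0,0,0]

```text
time: 16.15
tool_pos: [0.6737, -0.0038, 0.2364]
orientation: [-0.325, 1.569, 2.757]
contact_force: [6.3, 4.2, -5.4]
finger_gap: 0.0228
```

Call:
send_rows:
  deltas:
    - [-0.0103,-0.0029,0,0,0,0]
    - [-0.0101,-0.0035,0,0,0,0]
    - [-0.0098,-0.0042,0,0,0,0]
    - [-0.0095,-0.0048,0,0,0,0]
    - [-0.0092,-0.0054,0,0,0,0]

```text
time: 16.65
tool_pos: [0.675, 0.0164, 0.285]
orientation: [0.245, 1.568, -2.957]
contact_force: [6.2, 1.1, -5.7]
finger_gap: 0.0226
```

Call:
send_rows:
  deltas:
    - [-0.0079,-0.0053,0,0,0,0]
    - [-0.0076,-0.0057,0,0,0,0]
    - [-0.0073,-0.0061,0,0,0,0]
    - [-0.0069,-0.0065,0,0,0,0]
    - [-0.0065,-0.0069,0,0,0,0]

```text
time: 17.15
tool_pos: [0.6769, 0.0465, 0.3214]
orientation: [0.662, 1.568, -2.54]
contact_force: [5.9, -1.4, -5.7]
finger_gap: 0.0227
```

```bash
python3 -c "
from h import *
s=show();print(ang(s),tan(s))
arc(48,40,4);arc(40,35,5);arc(35,30,5);arc(30,25,5);arc(25,20,5)"
```

```text
t 17.15 press pos [128.  -89.  321.4] F [ 5.9 -1.  -5.7] gap 0.0227
(np.float64(47.75759528524285), np.float64(170.26136483549385)) (np.float64(-4.614552913278456), np.float64(-3.5214020485243536))
48->40: [[0.004, 0.0043, 0, 0, 0, 0], [0.0042, 0.0042, 0, 0, 0, 0], [0.0043, 0.004, 0, 0, 0, 0], [0.0045, 0.0039, 0, 0, 0, 0]]
40->35: [[0.0023, 0.0019, 0, 0, 0, 0], [0.0023, 0.0018, 0, 0, 0, 0], [0.0024, 0.0018, 0, 0, 0, 0], [0.0024, 0.0018, 0, 0, 0, 0], [0.0024, 0.0017, 0, 0, 0, 0]]
35->30: [[0.0024, 0.0017, 0, 0, 0, 0], [0.0025, 0.0016, 0, 0, 0, 0], [0.0025, 0.0016, 0, 0, 0, 0], [0.0025, 0.0016, 0, 0, 0, 0], [0.0026, 0.0015, 0, 0, 0, 0]]
30->25: [[0.0026, 0.0015, 0, 0, 0, 0], [0.0026, 0.0014, 0, 0, 0, 0], [0.0026, 0.0014, 0, 0, 0, 0], [0.0027, 0.0013, 0, 0, 0, 0], [0.0027, 0.0013, 0, 0, 0, 0]]
25->20: [[0.0027, 0.0012, 0, 0, 0, 0], [0.0027, 0.0012, 0, 0, 0, 0], [0.0027, 0.0011, 0, 0, 0, 0], [0.0028, 0.0011, 0, 0, 0, 0], [0.0028, 0.001, 0, 0, 0, 0]]
```

Call:
send_rows:
  deltas:
    - [0.002,0.0022,0,0,0,0]
    - [0.002,0.0021,0,0,0,0]
    - [0.0021,0.0021,0,0,0,0]
    - [0.0021,0.0021,0,0,0,0]

```text
time: 17.55
tool_pos: [0.6764, 0.0386, 0.3137]
orientation: [0.251, 1.57, -2.95]
contact_force: [5.7, 2.7, -0.5]
finger_gap: 0.0233
```

```bash
python3 -c "
from h import *
s=show();print(ang(s),tan(s))"
```

```text
t 17.55 press pos [128.  -96.9 313.7] F [ 5.5  3.  -0.5] gap 0.0233
(np.float64(44.045712928553776), np.float64(170.18823497577853)) (np.float64(1.7663492016154998), np.float64(-2.533258153729421))
```

Call:
send_rows:
  deltas:
    - [0.0021,0.0021,0,0,0,0]
    - [0.0022,0.002,0,0,0,0]
    - [0.0022,0.002,0,0,0,0]
    - [0.0022,0.002,0,0,0,0]

```text
time: 17.95
tool_pos: [0.6759, 0.0307, 0.3049]
orientation: [-0.468, 1.57, 2.614]
contact_force: [5.5, 4.0, -1.2]
finger_gap: 0.0232
```

```bash
python3 -c "
from h import *
s=show();print(ang(s),tan(s))"
```

```text
t 17.95 press pos [ 127.9 -104.8  304.9] F [ 5.3  4.4 -1.2] gap 0.0232
(np.float64(40.0646133807146), np.float64(170.16553109920756)) (np.float64(1.8640944078629562), np.float64(-4.135871120100747))
```

Call:
send_rows:
  deltas:
    - [0.0023,0.0019,0,0,0,0]
    - [0.0023,0.0018,0,0,0,0]
    - [0.0024,0.0018,0,0,0,0]
    - [0.0024,0.0018,0,0,0,0]

```text
time: 18.35
tool_pos: [0.6755, 0.0236, 0.2957]
orientation: [-1.444, 1.57, 1.639]
contact_force: [5.4, 4.4, 0.3]
finger_gap: 0.0231
```

```bash
python3 -c "
from h import *
s=show();print(ang(s),tan(s))"
```

```text
t 18.35 press pos [ 127.9 -111.9  295.7] F [5.2 4.8 0.3] gap 0.0231
(np.float64(36.164984711791185), np.float64(170.1495081804901)) (np.float64(3.070559239199582), np.float64(-3.641383231453596))
```

Call:
send_rows:
  deltas:
    - [0.0024,0.0017,0,0,0,0]
    - [0.0024,0.0017,0,0,0,0]
    - [0.0025,0.0016,0,0,0,0]

```text
time: 18.65
tool_pos: [0.6752, 0.0187, 0.2885]
orientation: [-1.463, 1.57, 1.62]
contact_force: [4.8, 4.1, -1.1]
finger_gap: 0.0227
```

```bash
python3 -c "
from h import *
s=show();print(ang(s),tan(s))"
```

```text
t 18.65 press pos [ 127.9 -116.8  288.5] F [ 4.5  4.4 -1.1] gap 0.0227
(np.float64(33.21803210602842), np.float64(170.07578764182742)) (np.float64(1.448822702485038), np.float64(-4.261308814145195))
```

Call:
send_rows:
  deltas:
    - [0.0025,0.0016,0,0,0,0]
    - [0.0025,0.0016,0,0,0,0]
    - [0.0026,0.0015,0,0,0,0]

```text
time: 18.95
tool_pos: [0.6749, 0.0141, 0.281]
orientation: [-1.605, 1.57, 1.477]
contact_force: [5.4, 5.3, -0.4]
finger_gap: 0.0228
```

```bash
python3 -c "
from h import *
s=show();print(ang(s),tan(s))"
```

```text
t 18.95 press pos [ 127.9 -121.5  281. ] F [ 5.1  5.6 -0.4] gap 0.0228
(np.float64(30.232188556168854), np.float64(170.065566884095)) (np.float64(2.482741545683714), np.float64(-5.076508831819175))
```

Call:
send_rows:
  deltas:
    - [0.0026,0.0015,0,0,0,0]
    - [0.0026,0.0014,0,0,0,0]
    - [0.0026,0.0014,0,0,0,0]

```text
time: 19.25
tool_pos: [0.6746, 0.0098, 0.2732]
orientation: [-1.68, 1.57, 1.403]
contact_force: [5.3, 5.4, -0.1]
finger_gap: 0.023
```

```bash
python3 -c "
from h import *
s=show();print(ang(s),tan(s))"
```

```text
t 19.25 press pos [ 127.9 -125.7  273.2] F [ 5.   5.7 -0.1] gap 0.023
(np.float64(27.261550579713827), np.float64(170.0345527626351)) (np.float64(2.5313518211448423), np.float64(-5.083107095056201))
```

Call:
send_rows:
  deltas:
    - [0.0027,0.0013,0,0,0,0]
    - [0.0027,0.0013,0,0,0,0]
    - [0.0027,0.0012,0,0,0,0]

```text
time: 19.55
tool_pos: [0.6744, 0.0062, 0.2657]
orientation: [-2.243, 1.569, 0.84]
contact_force: [3.9, 5.7, 3.9]
finger_gap: 0.0232
```

```bash
python3 -c "
from h import *
s=show();print(ang(s),tan(s));arc(20,10,10);arc(10,0,10)"
```

```text
t 19.55 press pos [ 127.9 -129.4  265.7] F [3.6 5.9 3.9] gap 0.0232
(np.float64(24.428963123606707), np.float64(170.01310985702912)) (np.float64(6.00772816247753), np.float64(-3.8032971031068543))
20->10: [[0.0028, 0.001, 0, 0, 0, 0], [0.0028, 0.0009, 0, 0, 0, 0], [0.0028, 0.0009, 0, 0, 0, 0], [0.0028, 0.0008, 0, 0, 0, 0], [0.0029, 0.0008, 0, 0, 0, 0], [0.0029, 0.0007, 0, 0, 0, 0], [0.0029, 0.0007, 0, 0, 0, 0], [0.0029, 0.0006, 0, 0, 0, 0], [0.0029, 0.0006, 0, 0, 0, 0], [0.0029, 0.0005, 0, 0, 0, 0]]
10->0: [[0.0029, 0.0005, 0, 0, 0, 0], [0.0029, 0.0004, 0, 0, 0, 0], [0.0029, 0.0004, 0, 0, 0, 0], [0.0029, 0.0003, 0, 0, 0, 0], [0.003, 0.0003, 0, 0, 0, 0], [0.003, 0.0002, 0, 0, 0, 0], [0.003, 0.0002, 0, 0, 0, 0], [0.003, 0.0001, 0, 0, 0, 0], [0.003, 0.0001, 0, 0, 0, 0], [0.003, 0.0, 0, 0, 0, 0]]
```

Contact again, around 25°. I'll go on in small steps.

Call:
send_rows:
  deltas:
    - [0.0027,0.0012,0,0,0,0]
    - [0.0027,0.0011,0,0,0,0]

```text
time: 19.75
tool_pos: [0.6743, 0.0041, 0.2606]
orientation: [-2.445, 1.569, 0.638]
contact_force: [3.2, 7.1, 4.3]
finger_gap: 0.0231
```

```bash
python3 -c "
from h import *
s=show();print(ang(s),tan(s))"
```

```text
t 19.75 press pos [ 127.9 -131.5  260.6] F [2.8 7.2 4.3] gap 0.0231
(np.float64(22.594290401263944), np.float64(169.9806336167598)) (np.float64(6.755758506720813), np.float64(-5.019627243791321))
```

Call:
send_rows:
  deltas:
    - [0.0028,0.0011,0,0,0,0]
    - [0.0028,0.001,0,0,0,0]

```text
time: 19.95
tool_pos: [0.6742, 0.0019, 0.255]
orientation: [-2.534, 1.569, 0.549]
contact_force: [3.9, 5.1, 4.9]
finger_gap: 0.023
```

```bash
python3 -c "
from h import *
s=show();print(ang(s),tan(s))"
```

```text
t 19.95 press pos [ 127.9 -133.7  255. ] F [3.5 5.4 4.9] gap 0.023
(np.float64(20.551970326855816), np.float64(169.9659965400167)) (np.float64(6.46165722158366), np.float64(-3.2925017529304474))
```

Call:
send_rows:
  deltas:
    - [0.0028,0.001,0,0,0,0]
    - [0.0028,0.0009,0,0,0,0]

```text
time: 20.15
tool_pos: [0.6741, -0.0, 0.2496]
orientation: [-2.589, 1.569, 0.494]
contact_force: [2.9, 5.2, 5.1]
finger_gap: 0.0228
```

```bash
python3 -c "
from h import *
s=show();print(ang(s),tan(s))"
```

```text
t 20.15 press pos [ 127.9 -135.6  249.6] F [2.6 5.3 5.1] gap 0.0228
(np.float64(18.6090909339404), np.float64(169.93501276213078)) (np.float64(6.582859166491687), np.float64(-3.420732621890926))
```

Call:
send_rows:
  deltas:
    - [0.0028,0.0009,0,0,0,0]
    - [0.0028,0.0008,0,0,0,0]

```text
time: 20.35
tool_pos: [0.6739, -0.0018, 0.244]
orientation: [-2.654, 1.569, 0.429]
contact_force: [3.0, 5.4, 5.1]
finger_gap: 0.0229
```

```bash
python3 -c "
from h import *
s=show();print(ang(s),tan(s))"
```

```text
t 20.35 press pos [ 127.9 -137.3  244. ] F [2.7 5.5 5.1] gap 0.0229
(np.float64(16.65639468271231), np.float64(169.9093997301263)) (np.float64(6.468187488460344), np.float64(-3.830974939496958))
```

Call:
send_rows:
  deltas:
    - [0.0029,0.0008,0,0,0,0]
    - [0.0029,0.0007,0,0,0,0]

```text
time: 20.55
tool_pos: [0.6739, -0.0033, 0.2383]
orientation: [-2.75, 1.569, 0.333]
contact_force: [2.6, 5.1, 5.3]
finger_gap: 0.0231
```

```bash
python3 -c "
from h import *
s=show();print(ang(s),tan(s))"
```

```text
t 20.55 press pos [ 127.9 -138.9  238.3] F [2.3 5.3 5.3] gap 0.0231
(np.float64(14.641100348038803), np.float64(169.8824540243609)) (np.float64(6.506369198494887), np.float64(-3.7688005454581863))
```

Call:
send_rows:
  deltas:
    - [0.0029,0.0007,0,0,0,0]
    - [0.0029,0.0006,0,0,0,0]

```text
time: 20.75
tool_pos: [0.6738, -0.0047, 0.2327]
orientation: [-2.83, 1.569, 0.253]
contact_force: [2.6, 5.7, 6.4]
finger_gap: 0.0231
```

```bash
python3 -c "
from h import *
s=show();print(ang(s),tan(s))"
```

```text
t 20.75 press pos [ 127.9 -140.3  232.7] F [2.3 5.8 6.4] gap 0.0231
(np.float64(12.692311892265932), np.float64(169.87232585194414)) (np.float64(7.557686084696383), np.float64(-4.27623093114968))
```

Call:
send_rows:
  deltas:
    - [0.0015,0.0003,0,0,0,0]
    - [0.0015,0.0003,0,0,0,0]

```text
time: 20.95
tool_pos: [0.6738, -0.0053, 0.23]
orientation: [-2.904, 1.569, 0.178]
contact_force: [2.0, 5.1, 8.4]
finger_gap: 0.0228
```

```bash
python3 -c "
from h import *
s=show();print(ang(s),tan(s))"
```

```text
t 20.95 press pos [ 127.9 -140.9  230. ] F [1.7 5.2 8.4] gap 0.0228
(np.float64(11.762704377810042), np.float64(169.86987653189036)) (np.float64(9.28093408121748), np.float64(-3.421545083328403))
```

Call:
send_rows:
  deltas:
    - [0.001,0.0002,0,0,0,0]
    - [0.0008,0.0002,0,0,0,0]

```text
time: 21.15
tool_pos: [0.6737, -0.0056, 0.2284]
orientation: [-2.883, 1.569, 0.2]
contact_force: [1.9, 4.8, 9.6]
finger_gap: 0.023
```

```bash
python3 -c "
from h import *
s=show();print(ang(s),tan(s))"
```

```text
t 21.15 press pos [ 127.9 -141.2  228.4] F [1.6 4.9 9.6] gap 0.023
(np.float64(11.2066068714084), np.float64(169.87121594753452)) (np.float64(10.367245367784983), np.float64(-2.9234149448345423))
```

Call:
send_rows:
  deltas:
    - [0.001,0.0002,0,0,0,0]
    - [0.0005,0.0001,0,0,0,0]
    - [0,0,0,0,0,0]

```text
time: 21.45
tool_pos: [0.6737, -0.0059, 0.2269]
orientation: [-2.897, 1.568, 0.186]
contact_force: [1.8, 4.6, 8.0]
finger_gap: 0.0232
```

```bash
python3 -c "
from h import *
s=show();print(ang(s),tan(s))"
```

```text
t 21.45 press pos [ 127.9 -141.5  226.9] F [1.5 4.7 8. ] gap 0.0232
(np.float64(10.717208800550736), np.float64(169.86024859965747)) (np.float64(8.692814128102471), np.float64(-3.1124674041311344))
```

Call:
send_rows:
  deltas:
    - [0.001,0.0002,0,0,0,0]
    - [0.001,0.0002,0,0,0,0]
    - [0,0,0,0,0,0]

```text
time: 21.75
tool_pos: [0.6737, -0.0063, 0.225]
orientation: [-2.895, 1.568, 0.188]
contact_force: [2.0, 6.1, 7.9]
finger_gap: 0.0233
```

```bash
python3 -c "
from h import *
s=show();print(ang(s),tan(s))"
```

```text
t 21.75 press pos [ 127.9 -141.8  225. ] F [1.7 6.2 7.9] gap 0.0233
(np.float64(10.055272802269666), np.float64(169.88715854537915)) (np.float64(8.901224810040548), np.float64(-4.763754157906715))
```

Call:
send_rows:
  deltas:
    - [0.0014,0.0003,0,0,0,0]
    - [0.0014,0.0002,0,0,0,0]
    - [0,0,0,0,0,0]

```text
time: 22.05
tool_pos: [0.6737, -0.0067, 0.2223]
orientation: [-2.88, 1.568, 0.203]
contact_force: [2.3, 4.7, 8.9]
finger_gap: 0.0229
```

```bash
python3 -c "
from h import *
s=show();print(ang(s),tan(s))"
```

```text
t 22.05 press pos [ 127.9 -142.3  222.3] F [2.  4.8 8.9] gap 0.0229
(np.float64(9.13053414340315), np.float64(169.88030839571744)) (np.float64(9.577368630032716), np.float64(-3.321261708795747))
```

Call:
send_rows:
  deltas:
    - [0.0015,0.0002,0,0,0,0]
    - [0.0015,0.0002,0,0,0,0]
    - [0,0,0,0,0,0]

```text
time: 22.35
tool_pos: [0.6737, -0.0071, 0.2195]
orientation: [-2.918, 1.568, 0.165]
contact_force: [0.8, 5.2, 9.0]
finger_gap: 0.0228
```

```bash
python3 -c "
from h import *
s=show();print(ang(s),tan(s))"
```

```text
t 22.35 press pos [ 127.9 -142.7  219.5] F [0.5 5.2 9. ] gap 0.0228
(np.float64(8.17621738523693), np.float64(169.86394525895668)) (np.float64(9.604982132616524), np.float64(-3.909515779750789))
```

Call:
send_rows:
  deltas:
    - [0.0015,0.0002,0,0,0,0]
    - [0.0015,0.0002,0,0,0,0]
    - [0,0,0,0,0,0]

```text
time: 22.65
tool_pos: [0.6736, -0.0075, 0.2167]
orientation: [-2.944, 1.568, 0.139]
contact_force: [0.7, 4.9, 11.0]
finger_gap: 0.0229
```

```bash
python3 -c "
from h import *
s=show();print(ang(s),tan(s))"
```

```text
t 22.65 press pos [ 127.9 -143.1  216.7] F [ 0.4  4.9 11. ] gap 0.0229
(np.float64(7.227778379161981), np.float64(169.84392408109065)) (np.float64(11.500321202817457), np.float64(-3.4974929819873384))
```

Call:
send_rows:
  deltas:
    - [0.001,0.0001,0,0,0,0]
    - [0.001,0.0001,0,0,0,0]
    - [0,0,0,0,0,0]

```text
time: 22.95
tool_pos: [0.6737, -0.0077, 0.215]
orientation: [-2.989, 1.568, 0.094]
contact_force: [0.8, 5.6, 11.9]
finger_gap: 0.023
```

```bash
python3 -c "
from h import *
s=show();print(ang(s),tan(s))"
```

```text
t 22.95 press pos [ 127.9 -143.3  215. ] F [ 0.4  5.6 11.9] gap 0.023
(np.float64(6.628858186186803), np.float64(169.8838516885221)) (np.float64(12.460824134727423), np.float64(-4.179281188500683))
```

Call:
send_rows:
  deltas:
    - [0.001,0.0001,0,0,0,0]
    - [0.0005,0.0001,0,0,0,0]
    - [0,0,0,0,0,0]

```text
time: 23.25
tool_pos: [0.6736, -0.0079, 0.2135]
orientation: [-2.963, 1.567, 0.12]
contact_force: [-0.7, 5.2, 12.1]
finger_gap: 0.0234
```

```bash
python3 -c "
from h import *
s=show();print(ang(s),tan(s));cv2.imwrite('pics/s2.png',manip.get_image('scene'))"
```

```text
t 23.25 press pos [ 127.9 -143.4  213.5] F [-1.   5.2 12.1] gap 0.0234
(np.float64(6.147216686664531), np.float64(169.86654797835453)) (np.float64(12.603769876375733), np.float64(-3.8555949239209086))
```

Call:
send_rows:
  deltas:
    - [0.001,0.0001,0,0,0,0]
    - [0,0,0,0,0,0]
    - [0,0,0,0,0,0]

```text
time: 23.6
tool_pos: [0.6737, -0.0079, 0.2126]
orientation: [-2.98, 1.567, 0.103]
contact_force: [0.5, 6.0, 11.8]
finger_gap: 0.0231
```

```bash
python3 -c "
from h import *
s=show();print(ang(s),tan(s))
b=cv2.imread('pics/s2.png')[155:305,190:355];a=cv2.imread('pics/scene0.png')[155:305,190:355]
cv2.imwrite('pics/c2.png',cv2.resize(np.hstack([a[:,30:],b[:,30:]]),None,fx=2.9,fy=2.9,interpolation=cv2.INTER_CUBIC))"
```

```text
t 23.6 press pos [ 128.  -143.5  212.6] F [ 0.1  6.  11.8] gap 0.0231
(np.float64(5.841300640641777), np.float64(169.85187677832516)) (np.float64(12.339668905749317), np.float64(-4.792095757882166))
```

View pics/c2.png

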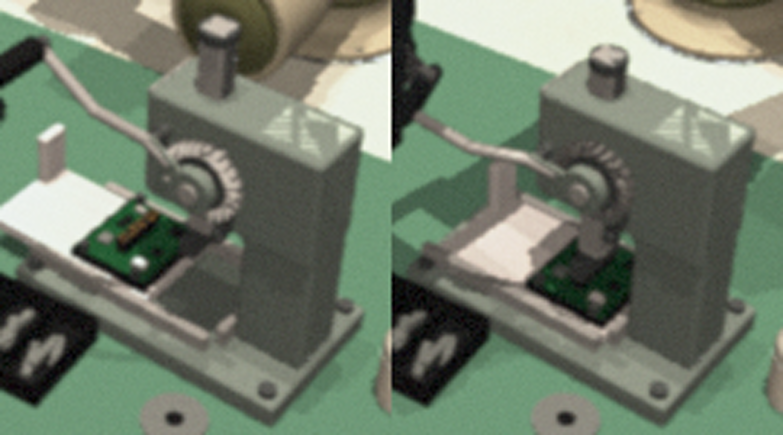

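The right half of the crop shows the carrier home and the ram bar on the connector. The rod top fell from about v 26 to 57 in the crop. I'll convert that fall to ram travel; bottoming needs 26.4 mm.

```bash
python3 -c "
from h import *
c=cam('scene')
a=cv2.imread('pics/scene0.png',0);b=cv2.imread('pics/s2.png',0)
for z in (300,310):
  p=proj(c,W((0,0,z)));q=proj(c,W((0,0,z-26.4)));print(z,p.round(1),q.round(1),(q-p).round(2))
# rod cap patch: full-res approx x=220+215/2.9, y=155+26/2.9
x0,y0=220+200//3,155+14//3
print(x0,y0)
for (xa,ya,w,h) in [(286,160,18,12),(287,160,16,22)]:
  f=8;A=cv2.resize(a[ya:ya+h,xa:xa+w],None,fx=f,fy=f,interpolation=cv2.INTER_CUBIC)
  B=cv2.resize(b[ya-4:ya+h+20,xa-5:xa+w+5],None,fx=f,fy=f,interpolation=cv2.INTER_CUBIC)
  m=cv2.matchTemplate(B,A,cv2.TM_CCOEFF_NORMED);_,v,_,l=cv2.minMaxLoc(m);print(v,l[0]/f-5,l[1]/f-4)
# brightness along the rod's column
print('a',a[156:185,294].tolist());print('b',b[156:195,294].tolist())
"
```

```text
300 [294.6 169.8] [294. 179.] [-0.64  9.24]
310 [294.9 166.2] [294.2 175.6] [-0.65  9.33]
286 159
0.45272117853164673 3.125 3.25
0.46361804008483887 -1.625 9.5
a [73, 64, 57, 72, 126, 182, 196, 195, 198, 192, 162, 107, 66, 52, 46, 60, 78, 88, 89, 89, 89, 88, 90, 91, 97, 98, 96, 97, 96]
b [237, 238, 238, 237, 237, 237, 237, 236, 237, 237, 236, 239, 238, 229, 202, 187, 188, 194, 191, 190, 168, 108, 59, 46, 49, 61, 83, 93, 90, 88, 94, 94, 94, 108, 133, 149, 149, 153, 152]
```

Call:
send_rows:
  deltas:
    - [0.001,0.0001,0,0,0,0]
    - [0.001,0.0001,0,0,0,0]
    - [0,0,0,0,0,0]

```text
time: 23.9
tool_pos: [0.6736, -0.0082, 0.2107]
orientation: [-2.989, 1.567, 0.094]
contact_force: [-0.2, 5.7, 12.9]
finger_gap: 0.0233
```

```bash
python3 -c "
from h import *
s=show();print(ang(s),tan(s))"
```

```text
t 23.9 press pos [ 128.  -143.7  210.7] F [-0.5  5.7 12.9] gap 0.0233
(np.float64(5.1886010345310964), np.float64(169.87511678653487)) (np.float64(13.33742172209586), np.float64(-4.532642153533825))
```

Call:
send_rows:
  deltas:
    - [0.001,0.0001,0,0,0,0]
    - [0.001,0.0001,0,0,0,0]
    - [0,0,0,0,0,0]

```text
time: 24.2
tool_pos: [0.6736, -0.0083, 0.2088]
orientation: [-2.981, 1.567, 0.102]
contact_force: [-0.3, 6.4, 14.5]
finger_gap: 0.0228
```

```bash
python3 -c "
from h import *
s=show();print(ang(s),tan(s));cv2.imwrite('pics/w3.png',manip.get_image('wrist'))"
```

```text
t 24.2 press pos [ 128.  -143.9  208.8] F [-0.7  6.4 14.5] gap 0.0228
(np.float64(4.555227027894436), np.float64(169.89079305751548)) (np.float64(14.924176288367457), np.float64(-5.240250636354229))
```

View pics/w3.png

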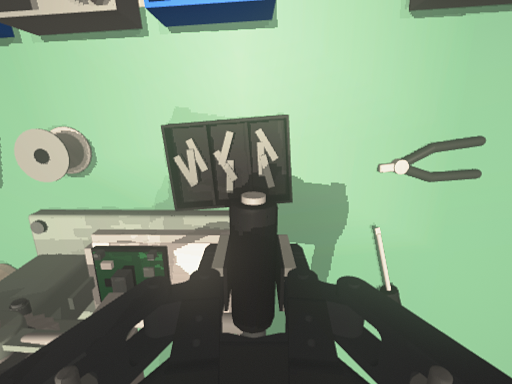

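The force has risen from a 6.5 N plateau to 14.9 N, well above the sliding range, so I'll stop pressing here. Backing off slowly should show whether this is elastic bottoming.

Call:
send_rows:
  deltas:
    - [-0.001,-0.0001,0,0,0,0]
    - [-0.001,-0.0001,0,0,0,0]
    - [0,0,0,0,0,0]

```text
time: 24.55
tool_pos: [0.6736, -0.0082, 0.2102]
orientation: [-2.939, 1.568, 0.144]
contact_force: [0.7, 6.5, 10.8]
finger_gap: 0.0231
```

```bash
python3 -c "
from h import *
s=show();print(ang(s),tan(s))"
```

```text
t 24.55 press pos [ 127.9 -143.8  210.2] F [ 0.3  6.5 10.8] gap 0.0231
(np.float64(5.012736902800539), np.float64(169.88085122355773)) (np.float64(11.367801328676265), np.float64(-5.510395163036877))
```

Call:
send_rows:
  deltas:
    - [-0.001,-0.0001,0,0,0,0]
    - [-0.001,-0.0001,0,0,0,0]
    - [0,0,0,0,0,0]

```text
time: 24.85
tool_pos: [0.6736, -0.008, 0.2119]
orientation: [-2.909, 1.568, 0.174]
contact_force: [1.6, 5.3, 10.2]
finger_gap: 0.0229
```

```bash
python3 -c "
from h import *
s=show();print(ang(s),tan(s))"
```

```text
t 24.85 press pos [ 127.9 -143.6  211.9] F [ 1.3  5.3 10.2] gap 0.0229
(np.float64(5.595730353399811), np.float64(169.86169298340246)) (np.float64(10.702304771010283), np.float64(-4.315405654120278))
```

Call:
send_rows:
  deltas:
    - [-0.0015,-0.0001,0,0,0,0]
    - [-0.0015,-0.0001,0,0,0,0]
    - [0,0,0,0,0,0]

```text
time: 25.15
tool_pos: [0.6736, -0.0078, 0.2147]
orientation: [-2.816, 1.568, 0.267]
contact_force: [1.8, 5.8, 7.6]
finger_gap: 0.0233
```

```bash
python3 -c "
from h import *
s=show();print(ang(s),tan(s))"
```

```text
t 25.15 press pos [ 127.9 -143.3  214.7] F [1.5 5.9 7.6] gap 0.0233
(np.float64(6.53489295230148), np.float64(169.88792085196522)) (np.float64(8.240983768897335), np.float64(-5.0143061205197075))
```

Call:
send_rows:
  deltas:
    - [-0.0015,-0.0001,0,0,0,0]
    - [-0.0015,-0.0001,0,0,0,0]
    - [0,0,0,0,0,0]

```text
time: 25.45
tool_pos: [0.6736, -0.0075, 0.2174]
orientation: [-2.626, 1.569, 0.457]
contact_force: [1.8, 7.1, 7.8]
finger_gap: 0.0232
```

```bash
python3 -c "
from h import *
s=show();print(ang(s),tan(s))"
```

```text
t 25.45 press pos [ 127.9 -143.   217.4] F [1.4 7.2 7.8] gap 0.0232
(np.float64(7.4495908105894015), np.float64(169.91051659410795)) (np.float64(8.651880370955125), np.float64(-6.087094421679973))
```

While backing off, the lever pushes back elastically over more than 8 mm, so the connector has bottomed. I'll swing the lever back up.

```bash
python3 -c "
from h import *
arc(7,20,5);arc(20,36,5);arc(36,48.5,5)"
```

```text
7->20: [[-0.0076, -0.0011, 0, 0, 0, 0], [-0.0076, -0.0015, 0, 0, 0, 0], [-0.0075, -0.0018, 0, 0, 0, 0], [-0.0074, -0.0021, 0, 0, 0, 0], [-0.0073, -0.0025, 0, 0, 0, 0]]
20->36: [[-0.0088, -0.0035, 0, 0, 0, 0], [-0.0086, -0.004, 0, 0, 0, 0], [-0.0084, -0.0045, 0, 0, 0, 0], [-0.0081, -0.0049, 0, 0, 0, 0], [-0.0078, -0.0054, 0, 0, 0, 0]]
36->48.5: [[-0.0059, -0.0045, 0, 0, 0, 0], [-0.0057, -0.0047, 0, 0, 0, 0], [-0.0055, -0.005, 0, 0, 0, 0], [-0.0053, -0.0052, 0, 0, 0, 0], [-0.005, -0.0054, 0, 0, 0, 0]]
```

Call:
send_rows:
  deltas:
    - [-0.0076,-0.0011,0,0,0,0]
    - [-0.0076,-0.0015,0,0,0,0]
    - [-0.0075,-0.0018,0,0,0,0]
    - [-0.0074,-0.0021,0,0,0,0]
    - [-0.0073,-0.0025,0,0,0,0]

```text
time: 25.95
tool_pos: [0.674, 0.001, 0.2526]
orientation: [-0.369, 1.569, 2.713]
contact_force: [6.6, 3.5, -4.4]
finger_gap: 0.0226
```

```bash
python3 -c "
from h import *
s=show();print(ang(s),tan(s))"
```

```text
t 25.95 press pos [ 127.8 -134.5  252.6] F [ 6.4  3.9 -4.4] gap 0.0226
(np.float64(19.694979202541436), np.float64(169.91811378212336)) (np.float64(-2.790267783317845), np.float64(-5.127281155182534))
```

Call:
send_rows:
  deltas:
    - [-0.0088,-0.0035,0,0,0,0]
    - [-0.0086,-0.004,0,0,0,0]
    - [-0.0084,-0.0045,0,0,0,0]
    - [-0.0081,-0.0049,0,0,0,0]
    - [-0.0078,-0.0054,0,0,0,0]

```text
time: 26.45
tool_pos: [0.6754, 0.0225, 0.294]
orientation: [0.485, 1.569, -2.717]
contact_force: [6.0, -0.8, -4.3]
finger_gap: 0.023
```

Call:
send_rows:
  deltas:
    - [-0.0059,-0.0045,0,0,0,0]
    - [-0.0057,-0.0047,0,0,0,0]
    - [-0.0055,-0.005,0,0,0,0]
    - [-0.0053,-0.0052,0,0,0,0]
    - [-0.005,-0.0054,0,0,0,0]

```text
time: 26.95
tool_pos: [0.6769, 0.047, 0.3218]
orientation: [0.88, 1.569, -2.322]
contact_force: [4.9, -2.5, -3.1]
finger_gap: 0.0229
```

```bash
python3 -c "
from h import *
s=show();print(ang(s),tan(s))"
```

```text
t 26.95 press pos [128.  -88.5 321.8] F [ 5.  -2.2 -3.1] gap 0.0229
(np.float64(47.981449094197814), np.float64(170.2033545759162)) (np.float64(-3.734927272102781), np.float64(-0.7886238058123598))
```

The lever is at about 48°, roughly 0.03 rad from its stop. I'll let go and retreat straight up.

Call:
send_rows:
  deltas:
    - [0.0007,0.0007,0,0,0,0]
    - [0,0,0,0,0,0]
    - [0,0,0,0,0,0]
    - [0,0,0,0,0,0]
    - [0,0,0,0,0,0]
  claw: 0.06

```text
time: 27.45
tool_pos: [0.6766, 0.0469, 0.3218]
orientation: [0.24, 1.57, -2.961]
contact_force: [-0.3, 0.0, 0.2]
finger_gap: 0.0598
```

Call:
send_rows:
  deltas:
    - [-0.02,0,0,0,0,0]
    - [-0.03,0,0,0,0,0]
    - [-0.03,0,0,0,0,0]
    - [-0.02,0.02,0.02,0,0,0]
    - [0,0.04,0.02,0,0,0]

```text
time: 27.95
tool_pos: [0.6333, -0.0093, 0.4243]
orientation: [3.053, 1.566, -0.144]
contact_force: [0.6, -0.3, 0.1]
finger_gap: 0.0601
```

Call:
send_rows:
  deltas:
    - [0,0.045,0,0,0,0]
    - [0,0.045,0,0,0,0]
    - [0,0.045,0,0,0,0]
    - [0,0,0,0,0,0]
    - [0,0,0,0,0,0]

```text
time: 28.45
tool_pos: [0.6252, -0.1459, 0.4216]
orientation: [-0.712, 1.57, 2.369]
contact_force: [-0.1, 1.0, 0.7]
finger_gap: 0.0599
```

```bash
python3 -c "
from h import *
s=show();i=manip.get_image('scene');cv2.imwrite('pics/s3.png',i);g=cv2.cvtColor(i,cv2.COLOR_BGR2GRAY)
print(g[156:195,294].tolist())
j=manip.get_image('top');cv2.imwrite('pics/top3.png',j)
c=cam('scene');print([proj(c,W(P)).round(1).tolist() for P in [(160,-85,330),(-35,-134,95)]])
cv2.imwrite('pics/c3.png',np.hstack([cv2.resize(i[130:310,170:370],(400,360)),cv2.resize(j[110:290,100:300],(400,360))]))"
```

```text
t 28.45 press pos [  87.7 -284.1  421.6] F [-0.1  1.   0.7] gap 0.0599
[238, 237, 237, 236, 237, 238, 237, 236, 238, 236, 238, 238, 234, 205, 192, 196, 193, 199, 194, 173, 119, 66, 47, 49, 67, 85, 91, 91, 91, 91, 96, 97, 99, 108, 132, 145, 151, 154, 151]
[[222.6, 176.2], [257.5, 209.6]]
```

View pics/c3.png

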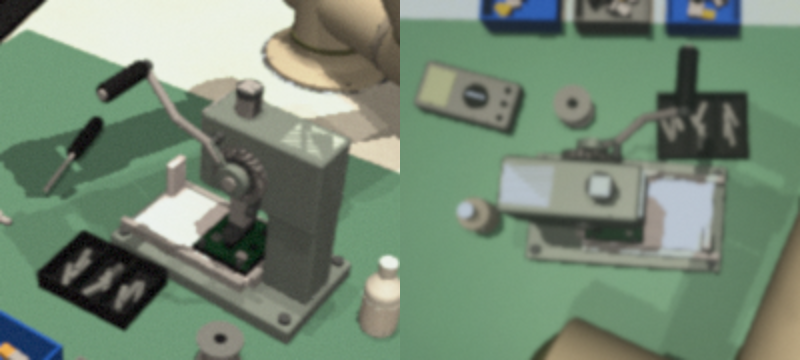

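```bash
python3 -c "
from h import *
show();manip.sign_off()"
```

```text
t 28.55 press pos [  87.8 -282.4  422.1] F [-1.   1.2 -0.2] gap 0.0603
the job is handed in; nothing more can be done
```

I pushed the carrier home, pressed the connector with three lever strokes, and left the lever back up at its rest. I handed the job in at 28.6 s; no verdict is reported.

- **Carrier:** I pushed on the grip plate with closed fingers until it stopped hard. The force reached about 45 N at the fingers before I backed off. The last pictures show it still home.
- **Connector:** In the third stroke the lever force held near 6.5 N while the pins slid in, then climbed to about 14.9 N, where I stopped. That is above the 6–8 N sliding range and below the 20 N crush level. The lever pushed back elastically for more than 8 mm as I raised it.
- **Ram travel:** In the scene camera the ram had come down about 28.5 mm under load and about 26 mm after release. A fully seated connector needs 26.4 mm.
- **Lever and bench:** The handle's end is within 2 px of where it should be at rest. The gripper is clear, and the other things look undisturbed in the pictures I viewed; I did not measure them.

One check disagreed: after bottoming, the force rose about 0.5–0.7 N per mm of handle travel, not the stated 2–3 N per mm. I could not measure the connector's gap to 0.4 mm directly. That it is seated rests on the force level, the elastic push-back and the ram travel.

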